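Feed the sample jar up the reader's gutter and start the reading

TASK

With the fingertips, gently push the sample jar that lies at the bottom of the reader's sloped gutter uphill until it drops in behind the small ridge at the top and cannot roll back. Then press the start button on the pad beside the reader all the way down and let it go. Only push: never lift the jar or grip it, and leave the other things where they are.

Things in the scene. Friction and masses are not known exactly. Their poses are not given: they have to be found in the camera images.
- jar_center (a point): Centre of the sample jar: a smooth, slippery white jar with a paper label and an orange cap, 50 mm across, 70 mm long, about 0.12 kg, lying on its side across the gutter so that it rolls along it. It starts at rest against the lower lip, its centre at gutter x = 20 mm, z = 25 mm. (The like jar standing upright on the table is not part of the work.)
- bed: The sloped white gutter, straight, 76 mm wide inside, rising at 8 degrees. Origin on its floor, mid-width, at the inner face of the lower lip, about 20 mm above the table. x points uphill along the floor, y across, z square to the floor. Side walls 12 mm high, 6 mm thick.
- lip (a point): Middle of the top edge of the gutter's lower lip, which is 10 mm high and 6 mm thick. Downhill of the lip the gutter is open (only the reader's 12 mm foot plate on the table), so fingertips can come in behind the jar above the lip and the side walls.
- ridge (a point): Middle of the crest of the low ridge across the gutter, at gutter x = 165 mm. The ridge rises gently (18 degrees) from x = 150 mm to 5 mm high and ends steeply at 168 mm. Once the jar's centre is past the crest the jar drops into the seat by itself.
- seat (a point): Where the jar's centre lies, within about 5 mm, when the jar is home behind the ridge: gutter x = 183 mm, z = 25 mm. The seat ends at the end stop, 24 mm high, its face at x = 214 mm; there the jar has 6 mm of play. Right behind the stop stands the grey reader head, 95 mm above the table.
- start_top (a point): Centre of the top of the start button: a grey round button 28 mm across in a black collar 44 mm across, on a grey pad 90 x 70 mm and 20 mm high, pressed straight down. Its top stands 38 mm above the table when it is out; about 10 mm of it shows over the collar.
- start (a joint): Travel of the start button: 0 out, 0.006 m fully down. It springs back; fully down takes about 5 N.
- spare_jar: Bystander: the like jar standing upright on the table beside the gutter, 50 mm across, 70 mm high. Origin at its centre. Leave it alone.
- cassette: Bystander: flat white test cassette 70 x 20 x 5 mm on the table beside the gutter. Origin at the centre of its underside. Leave it alone.
- rack: Bystander: white tube rack 240 x 66 mm, 65 mm high, with capped tubes standing in it up to 107 mm. Origin at the centre of its underside, x axis along its length. Leave it alone.
Things that resemble listed ones, but are neither listed nor needed, are in the scene too. What is shaped like the part that bears jar_center but blue is not meant. Leave any red look-alike of the part that bears start_top alone.

How it is judged (in metres and radians):
On the way, in this order (a step that is already met when the one before it is completed fails the run):
1. The fingers push the jar up to and onto the ridge (they are touching it there; it is not flicked up) (x of jar_center in the frame of bed between 0.138 and 0.172 m and contact force between the fingers and jar above 0.05 N).
2. The jar lies still in the seat behind the ridge (x of jar_center in the frame of bed between 0.175 and 0.195 m and z of jar_center in the frame of bed between 0.021 and 0.029 m and linear speed of jar below 0.02 m/s), for 0.2 s.
3. The start button is pressed fully down while the jar is in the seat (all of step 2 and value of joint start above 0.0048 m).
At the end, for the whole second after the job is handed in: The jar lies at rest in the seat between ridge and end stop (centre 175 to 195 mm up the gutter, not more than 4 mm off its resting height), and the start button is out again (under 1.5 mm) (all of step 2 and value of joint start below 0.0015 m); the robot touches nothing.
It fails at once if The jar is lifted out of or leaves the gutter (its centre more than 14 mm above its rolling height, or 10 mm below it, or 20 mm sideways) (z of jar_center in the frame of bed above 0.039 m or z of jar_center in the frame of bed below 0.015 m or y of jar_center in the frame of bed above 0.02 m or y of jar_center in the frame of bed below -0.02 m).
It fails at once if The fingers press on the jar with more than 25 N (squeezed, gripped or rammed) (contact force between the fingers and jar above 25 N).
It fails at once if The start button is pressed before the jar is in the seat (value of joint start above 0.003 m and x of jar_center in the frame of bed below 0.172 m).
It fails at once if The spare jar, the cassette or the rack is moved more than 15 mm (distance of any of spare_jar, cassette, rack from where it was at the start of the episode above 0.015 m).
It also fails if it takes over 58 s, if anything falls off the work surface, if the arm or the gripper's body presses on something with over 40 N, if the wrist force passes 120 N, or if a joint passes its speed limit or range.

ROBOT

A 7-joint arm with a two-finger parallel gripper is mounted at the origin on the work surface. World frame = base frame: x ahead of the robot, y to its left, z up, the work surface at z = 0. Lengths are in m, angles in degrees, forces in N, time in s.
With the tool pointing down it reaches from about 0.425 to 0.875 m from the base axis. Payload 4.7 kg.
Tool frame: the origin (TCP) lies at the very end of the fingers, on their centre line; the grasp point (between the pads) lies 19 mm behind it; x points along the fingers, z is the direction in which the jaws open and shut, and the axes are right-handed (so a half turn about x gives the same grasp; the last joint's range is limited). The gripper opens to 87 mm and grips with 3 to 60 N. Pads are 19 mm wide; open, the fingers measure 117 mm over their backs; the gripper's body (75 mm by 190 mm) begins 51 mm behind the grasp point.
Start: joints at [-70.468, 18.392, -4.016, 83.108, 1.295, 78.541, -3.26], TCP at [0.209, 0.616, 0.223] pointing down, gripper open.
Joint ranges: [-163.93, 163.93], [-17.29, 119.83], [-79.2, 71.16], [3.27, 140.29], [-89.18, 269.18], [5.43, 117.66], [-154.24, 154.24]. Speed limits (degrees/s): [147.25, 147.25, 180, 180, 180, 180, 180].

INTERFACE

Orientations are given as [roll, pitch, yaw] about the fixed x, y, z axes, in that order (R = Rz(yaw) Ry(pitch) Rx(roll)).
In Python, from cell import env gives the robot as it stands. The module is installed in compiled form; this text tells all that it offers.
- The arm moves only by the tool drive_tool, never from a script. Its argument "increments" is a list of rows, each a list of 2 entries, a list of its own where there are three numbers: the shift along the tool's x, y, z scaled (see below), then the turn, a rotation vector about the tool's x, y, z scaled (see below). In form: [[[dx, dy, dz], [wx, wy, wz]], ...]. A call has 1 to 10 rows; each row shifts and turns the commanded pose from where the row before left it, along the tool's axes as they then stand; what a row does not reach is not made up. The controller multiplies each number of a shift by 0.04 m and each number of a turn by 120 degrees. A row lasts 1/10 s, in which the tool goes at most 50 mm and 8.59 degrees, less where a joint would pass 70% of its speed; a pose out of reach is approached as far as the arm can. A call with a number of a shift or a turn outside -1 to 1 is refused whole. A call with a gripper value outside its range is refused whole. "hand" is the gripper's target within -1 to 1 (fully open at 1, half-way at 0, shut at -1), set as the call begins (left out, the last holds). The fingers move at their own pace and stop on an object; "squeeze" is the grip in N (left out, the last holds). Time passes only in rows, so rows that do not move let the fingers close. It gives the time, the measured TCP pose, the force and the opening at its end, in the units of the state.
- env.get_obs(): the state, without advancing time (a new reading comes with each control period).
- env.read_camera(name): name is "scene" or "top" or "wrist"; returns a dict with "frame" (400x640x3 uint8, red, green, blue), "fx", "fy", "cx", "cy" (pixels), "R" (3x3) and "t" (3): a world point X has camera coordinates R X + t. Camera axes: x right, y down, z forward; pixel columns grow to the right and rows downward; lengths in m; the calibration is good to about 2 mm. A picture is of the moment at which its call begins. There is no depth.
- env.sign_off(): hands the job in, once; it reports no verdict.
The state is a dict: "time_s": time; "qpos": joint angles; "joint_velocities": joint speeds; "effort": joint torques, N m; "tool_pos": TCP position; "tool_rot": TCP orientation; "force": force on the tool from outside, world axes, zero at the start; "wrist_torque": the same for the moment, N m; "grip_width": finger opening in m.
Only numpy, scipy, OpenCV 4.12 (cv2) and the standard library are available. Lean on these libraries where they do the work, as an engineer would, in place of code of your own. Each camera call takes 0.05 s, during which the arm holds its last target.

## Working session

There is one attempt and no reset: what is moved stays moved. The work goes in short steps, Python scripts to look and compute and a tool call to move; the robot and the scene stay as the last step left them, time stands still between calls to the robot, and variables do not carry over. Pictures are saved under pics/ and viewed, and the job is handed in when it is done.

Besides the shell and the picture viewer there is one more tool, called after "Emit:" as name([rows], argument=value, ...), one row to a line, values as JSON. drive_tool: Moves the arm, as the interface text tells. Shifts and turns lie within -1 to 1; 1 stands for 0.04 m of shift or 120 degrees of turn. Its arguments: {"type":"object","properties":{"increments":{"type":"array"},"hand":{"type":"number"},"squeeze":{"type":"number"}},"required":["increments"]}

```bash
mkdir -p pics; python3 - <<'E'
from cell import env
import cv2,pickle
o=env.get_obs();print(o)
d={}
for n in("scene","top","wrist"):
    c=env.read_camera(n);d[n]=c
    cv2.imwrite(f"pics/{n}0.png",c["frame"][:,:,::-1])
    print(n,c["fx"],c["fy"],c["cx"],c["cy"],c["R"],c["t"])
pickle.dump(d,open("cams0.pkl","wb"))
E
```

```text
{'time_s': 0.0, 'qpos': array([-70.46923212,  18.4403402 ,  -4.01847736,  83.17582791,
         1.29465561,  78.54199235,  -3.26085294]), 'joint_velocities': array([ 0.03392757,  0.0495878 , -0.01357418,  0.04657393, -0.0349698 ,
        0.0130495 , -0.0126948 ]), 'effort': array([-1.76418282e-03, -4.91292429e+01, -4.04916890e-01, -3.12526774e+01,
       -6.40500477e-02,  4.34371771e-02,  2.00525628e-04]), 'tool_pos': array([0.20847761, 0.61505651, 0.22143931]), 'tool_rot': array([-177.66961634,   89.8869873 , -106.38874013]), 'force': array([-0.12615472, -0.30898887,  0.71768278]), 'wrist_torque': array([ 0.06323426, -0.00777482,  0.01068354]), 'grip_width': 0.08747866195482358}
scene 478.43418829091047 478.43418829091047 325.02420147515 190.93926616935954 [[-0.73607776  0.67685961  0.0071137 ]
 [ 0.52780222  0.58049593 -0.62003975]
 [-0.42380934 -0.45264284 -0.78453815]] [ 0.4546471  -0.24055017  1.54443943]
top 376.1545286116071 376.1545286116071 316.4970603743299 194.92234040539847 [[ 0.0244061  -0.9996377   0.01134934]
 [-0.99632021 -0.02525499 -0.08190375]
 [ 0.0821607  -0.00930863 -0.99657562]] [-0.06310944  0.56387694  1.10344532]
wrist 303.4453984947366 303.4453984947366 317.8181461879994 199.50711992302473 [[ 0.32062975  0.94720155 -0.00240346]
 [ 0.91671688 -0.30967003  0.25245719]
 [ 0.23838356 -0.08314857 -0.96760508]] [-0.64899318 -0.03092305  0.38959472]
```

View pics/scene0.png

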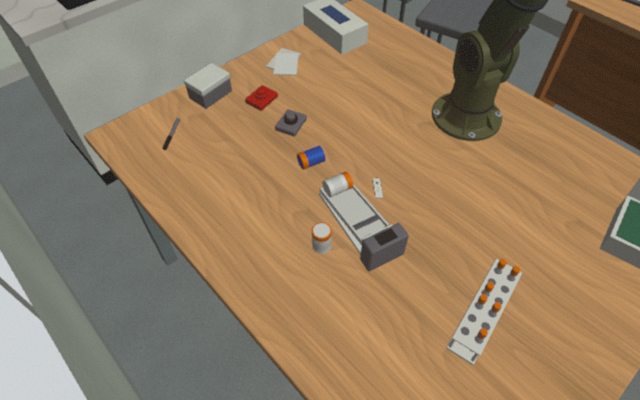

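View pics/top0.png

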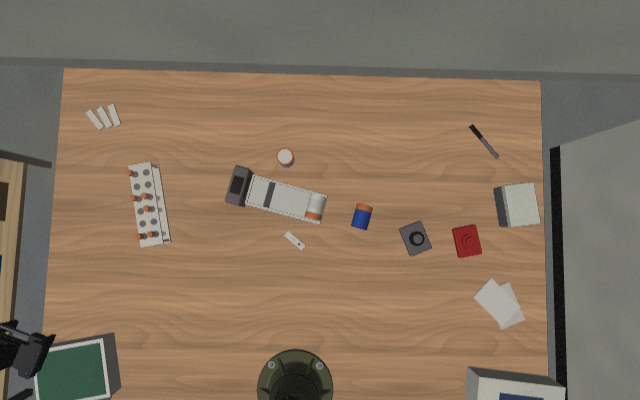

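View pics/wrist0.png

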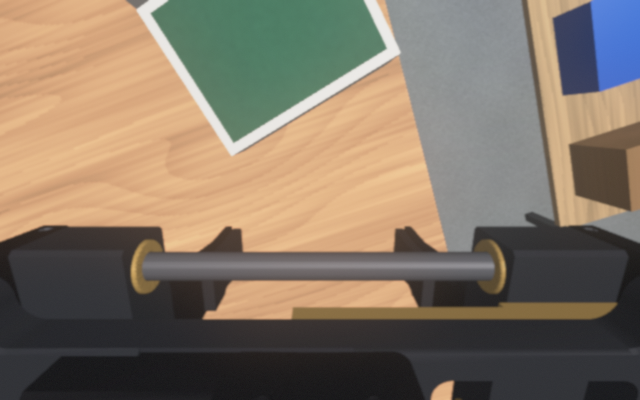

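The views show these candidates. White jar with orange cap in the gutter: top (316,207), scene (338,184). Upright spare jar: top (286,157). Blue jar: top (362,216). Grey button pad: top (416,238), scene (291,121). Red pad: top (467,240). I choose the white jar lying in the gutter and the grey pad, and check both in close crops.

```bash
python3 - <<'E'
import pickle,cv2,numpy as np
d=pickle.load(open("cams0.pkl","rb"))
def crop(n,x0,y0,x1,y1,s):
    f=d[n]["frame"][y0:y1,x0:x1,::-1]
    return cv2.resize(f,None,fx=s,fy=s,interpolation=cv2.INTER_CUBIC)
cv2.imwrite("pics/c_top.png",crop("top",220,140,440,260,3.6))
cv2.imwrite("pics/c_scene.png",crop("scene",270,100,420,275,3.4))
E
```

```text
(no output)
```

View pics/c_top.png

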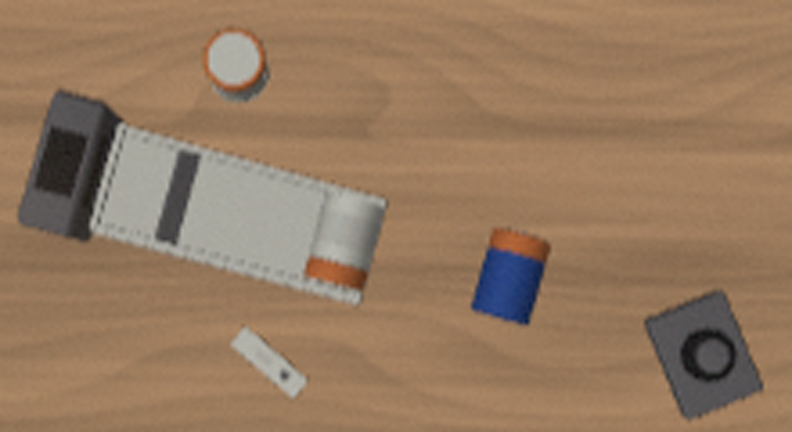

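View pics/c_scene.png

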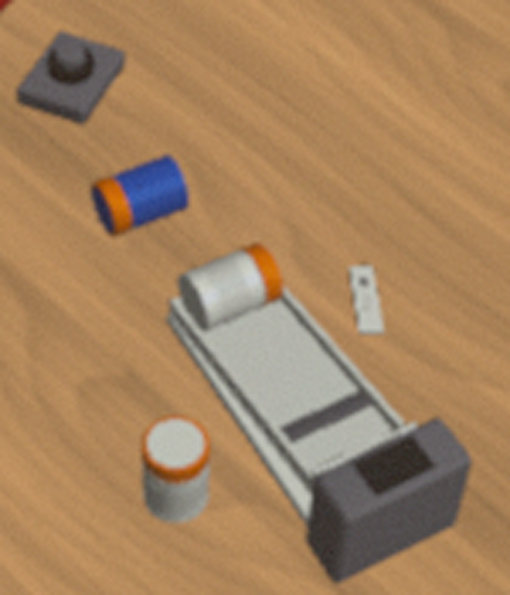

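The top crop shows the jar lying at the lower lip, with its orange cap towards the robot (crop ~(336,272)). The ridge is the dark band at crop (178,197), and the grey button is at (714,355). Next I triangulate.

```bash
cat > h.py <<'E'
import numpy as np
def ray(c,u,v):
    p=np.array([(u-c["cx"])/c["fx"],(v-c["cy"])/c["fy"],1.])
    R=np.array(c["R"]);o=-R.T@np.array(c["t"]);w=R.T@p
    return o,w/np.linalg.norm(w)
def plane(c,u,v,z):
    o,w=ray(c,u,v);return o+w*(z-o[2])/w[2]
def tri(l):
    A=np.zeros((3,3));b=np.zeros(3)
    for c,u,v in l:
        o,w=ray(c,u,v);P=np.eye(3)-np.outer(w,w);A+=P;b+=P@o
    x=np.linalg.solve(A,b)
    e=[np.linalg.norm((np.eye(3)-np.outer(w,w))@(x-o)) for o,w in[ray(*q) for q in l]]
    return x,max(e)
def proj(c,X):
    p=np.array(c["R"])@X+c["t"];return np.array([c["fx"]*p[0]/p[2]+c["cx"],c["fy"]*p[1]/p[2]+c["cy"]])
E
python3 - <<'E'
import pickle,cv2,numpy as np
from h import *
d=pickle.load(open("cams0.pkl","rb"));T=d["top"];S=d["scene"]
t=lambda x,y:(T,x/3.6+220-.36,y/3.6+140-.36)
s=lambda x,y:(S,x/3.4+270-.36,y/3.4+100-.36)
for n,a,b in [("ridge far mid",(189,151),(286,437)),("ridge near mid",(167,242),(366,398)),("lip far corner",(386,199),(170,310)),
 ("pad cornerA",(721,291),(64,32)),("pad far-right? ",(763,385),(124,47)),("pad c",(688,418),(82,121)),("pad d",(646,321),(18,98)),("button",(714,355),(72,46)),("spare top",(235,59),(176,443))]:
    X,e=tri([t(*a),s(*b)]);print(n,X.round(4),round(e,4))
print("btn plane",plane(*t(714,355),.038),plane(*s(72,46),.038))
def crop(n,x0,y0,x1,y1,s):
    f=d[n]["frame"][y0:y1,x0:x1,::-1]
    return cv2.resize(f,None,fx=s,fy=s,interpolation=cv2.INTER_CUBIC)
a=crop("top",395,215,440,260,8);b=crop("scene",270,105,315,150,8)
a2=crop("top",300,180,345,225,8);b2=crop("scene",315,165,360,210,8)
cv2.imwrite("pics/c2.png",cv2.resize(np.vstack([np.hstack([a,b]),np.hstack([a2,b2])]),(600,600)))
E
```

```text
ridge far mid [0.5982 0.0837 0.0472] 0.0017
ridge near mid [0.5246 0.0985 0.0428] 0.0004
lip far corner [ 0.5659 -0.0797  0.0198] 0.0008
pad cornerA [ 0.4855 -0.3228  0.114 ] 0.0141
pad far-right?  [ 0.4009 -0.37    0.0193] 0.0314
pad c [ 0.3928 -0.378  -0.1046] 0.0156
pad d [ 0.4919 -0.317   0.0337] 0.0303
button [ 0.4439 -0.3457  0.0523] 0.0005
spare top [0.672  0.0453 0.0708] 0.0002
btn plane [ 0.44392221 -0.35015265  0.038     ] [ 0.43411096 -0.35767234  0.038     ]
```

View pics/c2.png

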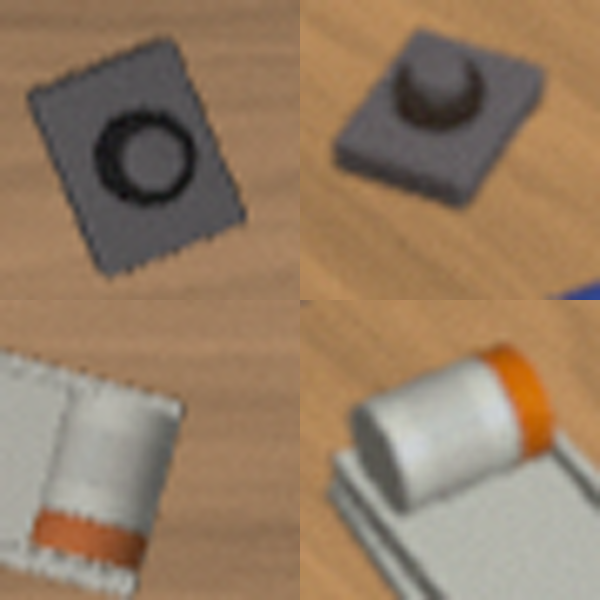

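```bash
python3 - <<'E'
import pickle,numpy as np
from scipy.spatial.transform import Rotation as R
from h import *
d=pickle.load(open("cams0.pkl","rb"));T=d["top"];S=d["scene"];W=d["wrist"]
print("btn",tri([(T,417.5,238.4),(S,289.9,115.7)]))
q=R.from_euler('xyz',[-177.6696,89.887,-106.3887],degrees=True).as_matrix()
print(q.round(3))
tcp=np.array([.2085,.6151,.2214])
Rw=np.array(W["R"]);o=-Rw.T@W["t"]
print("cam in tool",q.T@(o-tcp),"\naxes in tool\n",(q.T@Rw.T).round(3))
yb=np.array([.0736,-.0148,0]);yb/=np.linalg.norm(yb)
for s in(1,-1):
    a=np.degrees(np.arctan2(np.cross(q[:,2],s*yb)[2],np.dot(q[:,2],s*yb)));print("world z turn needed",a)
E
```

```text
btn (array([ 0.44400605, -0.34902018,  0.03923775]), np.float64(0.000785250407634371))
[[-0.001 -0.947  0.321]
 [-0.002  0.321  0.947]
 [-1.    -0.    -0.002]]
cam in tool [-1.61826766e-01  6.86942013e-02  9.87418840e-05] 
axes in tool
 [[ 0.    -0.252  0.968]
 [ 0.    -0.968 -0.252]
 [ 1.     0.    -0.   ]]
world z turn needed -82.65069812301597
world z turn needed 97.34930187698404
```

```bash
cat >> h.py <<'E'
from scipy.spatial.transform import Rotation as Ro
def sim(p,q,rows):
    p=np.array(p,float);q=q.copy();out=[]
    for s,w in rows:
        p=p+q@(np.array(s)*.04);q=q@Ro.from_rotvec(np.radians(np.array(w)*120)).as_matrix();out.append(p)
    return p,q,np.array(out)
E
python3 - <<'E'
from h import *
q=Ro.from_euler('xyz',[-177.6696,89.887,-106.3887],degrees=True).as_matrix()
for dy,n in((-.95,20),(-.95,19),(-1,19),(-1,20)):
    rows=[[[0,dy,0],[82.65/n/120,0,0]]]*n
    p,Q,o=sim([.2085,.6151,.2214],q,rows);print(dy,n,82.65/n/120,p,np.hypot(o[:,0],o[:,1]).round(3),Q[:,1])
E
```

```text
-0.95 20 0.0344375 [0.57752579 0.02504427 0.22231109] [0.651 0.651 0.651 0.651 0.65  0.648 0.646 0.644 0.641 0.637 0.633 0.629
 0.624 0.619 0.613 0.607 0.6   0.593 0.586 0.578] [ 0.1971281   0.98037577 -0.00196466]
-0.95 19 0.036250000000000004 [0.56014606 0.05520036 0.2222637 ] [0.651 0.651 0.651 0.65  0.648 0.646 0.643 0.64  0.636 0.631 0.626 0.62
 0.613 0.606 0.598 0.59  0.581 0.572 0.563] [ 0.1971281   0.98037577 -0.00196466]
-1 19 0.036250000000000004 [0.57865375 0.02573196 0.22230916] [0.651 0.651 0.651 0.651 0.65  0.648 0.646 0.643 0.64  0.636 0.632 0.627
 0.621 0.615 0.609 0.602 0.595 0.587 0.579] [ 0.1971281   0.98037577 -0.00196466]
-1 20 0.0344375 [ 0.5969482  -0.00601129  0.22235904] [0.651 0.652 0.652 0.652 0.651 0.65  0.649 0.647 0.645 0.643 0.64  0.636
 0.633 0.628 0.624 0.619 0.614 0.609 0.603 0.597] [ 0.1971281   0.98037577 -0.00196466]
```

Emit:
drive_tool([
  [[0,-1,0],[0.0344,0,0]],
  [[0,-1,0],[0.0344,0,0]],
  [[0,-1,0],[0.0344,0,0]],
  [[0,-1,0],[0.0344,0,0]],
  [[0,-1,0],[0.0344,0,0]],
  [[0,-1,0],[0.0344,0,0]],
  [[0,-1,0],[0.0344,0,0]],
  [[0,-1,0],[0.0344,0,0]],
  [[0,-1,0],[0.0344,0,0]],
  [[0,-1,0],[0.0344,0,0]],
], hand=-0.5)

```text
time_s: 1.15
tool_pos: [0.521, 0.377, 0.2221]
tool_rot: [-154.6, 90.0, -124.7]
force: [0.6, 0.8, -0.1]
grip_width: 0.0231
```

Emit:
drive_tool([
  [[0,-1,0],[0.0344,0,0]],
  [[0,-1,0],[0.0344,0,0]],
  [[0,-1,0],[0.0344,0,0]],
  [[0,-1,0],[0.0344,0,0]],
  [[0,-1,0],[0.0344,0,0]],
  [[0,-1,0],[0.0344,0,0]],
  [[0,-1,0],[0.0344,0,0]],
  [[0,-1,0],[0.0344,0,0]],
  [[0,-1,0],[0.0344,0,0]],
  [[0,-1,0],[0.0344,0,0]],
])

```text
time_s: 2.15
tool_pos: [0.5974, -0.0071, 0.2223]
tool_rot: [-135.6, 90.0, -147.0]
force: [1.4, -0.1, -0.3]
grip_width: 0.0219
```

Emit:
drive_tool([
  [[0,-1,-0.4],[0,0,0]],
  [[0,-1,-0.4],[0,0,0]],
  [[0,-0.8,-0.4],[0,0,0]],
  [[0,0,0],[0,0,0]],
  [[0,0,0],[0,0,0]],
  [[0,0,0],[0,0,0]],
])

```text
time_s: 2.75
tool_pos: [0.5291, -0.1044, 0.2224]
tool_rot: [90.5, 90.0, 79.4]
force: [0.5, -0.4, 0.1]
grip_width: 0.022
```

```bash
python3 - <<'E'
from cell import env
import cv2,pickle
c=env.read_camera("wrist")
o=env.get_obs();print(o)
c["obs"]=o;pickle.dump(c,open("w1.pkl","wb"))
cv2.imwrite("pics/w1.png",c["frame"][:,:,::-1])
E
```

```text
{'time_s': 2.8, 'qpos': array([-22.47633239,   4.86663821,  32.83070735, 100.02810381,
        -2.73113175,  75.90387678,  -0.21637486]), 'joint_velocities': array([-0.22400384,  0.38087423,  0.01185586, -0.15792394,  0.16865132,
        0.13751763,  0.02619744]), 'effort': array([ 5.32998126e-01, -3.05945706e+01,  1.95588045e+00, -3.08623087e+01,
       -1.48950383e-02,  4.99062811e-02, -1.72123397e-03]), 'tool_pos': array([ 0.52925067, -0.10421331,  0.22236867]), 'tool_rot': array([125.82018848,  89.98464793, 114.67759354]), 'force': array([ 0.3139455 , -0.18062332, -0.43188047]), 'wrist_torque': array([-0.12117593,  0.03940824,  0.02143015]), 'grip_width': 0.021632501686621095}
```

View pics/w1.png

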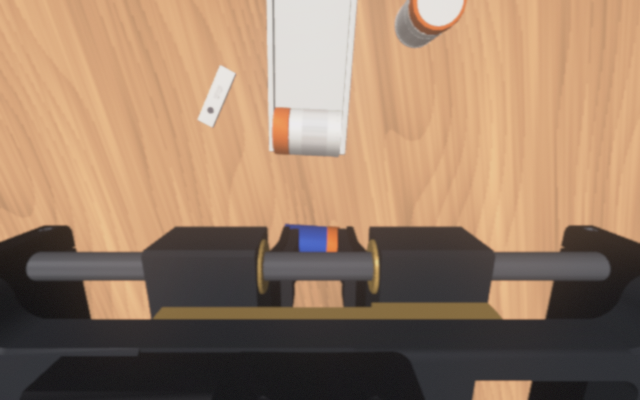

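The wrist view shows the jar at (307,132), the lip's outer corners at (269,151) and (345,153), and the cassette at (216,96). The blue jar is below the gripper at (313,238). I take a second wrist view further uphill for stereo.

Emit:
drive_tool([
  [[0,0.9,0],[0,0,0]],
  [[0,0.9,0],[0,0,0]],
  [[0,0.7,0],[0,0,0]],
  [[0,0,0],[0,0,0]],
  [[0,0,0],[0,0,0]],
  [[0,0,0],[0,0,0]],
])

```text
time_s: 3.4
tool_pos: [0.5482, -0.0084, 0.2224]
tool_rot: [-100.6, 89.9, -111.9]
force: [-0.6, -0.0, 0.2]
grip_width: 0.0219
```

```bash
python3 - <<'E'
from cell import env
import cv2,pickle,numpy as np
c=env.read_camera("wrist")
o=env.get_obs();print(o["tool_pos"],o["tool_rot"])
c["obs"]=o;pickle.dump(c,open("w2.pkl","wb"))
cv2.imwrite("pics/w2.png",c["frame"][:,:,::-1])
a=pickle.load(open("w1.pkl","rb"))
f=lambda c,y0,y1:cv2.resize(c["frame"][y0:y1,220:400,::-1],None,fx=3,fy=3,interpolation=cv2.INTER_CUBIC)
cv2.imwrite("pics/w1c.png",f(a,0,180));cv2.imwrite("pics/w2c.png",f(c,50,240))
E
```

```text
[ 0.548212   -0.00877053  0.22249787] [ -88.72816461   89.96518966 -100.08271797]
```

View pics/w2.png

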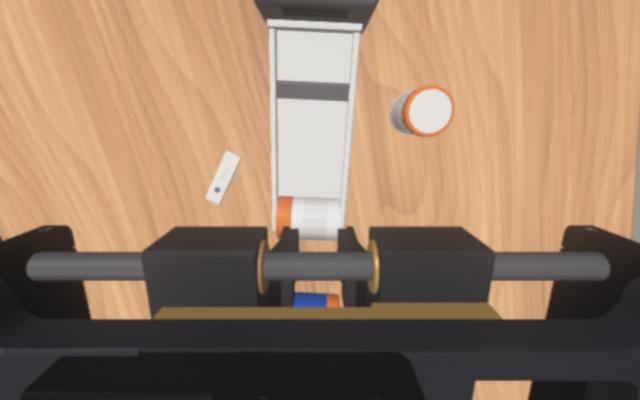

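View pics/w1c.png

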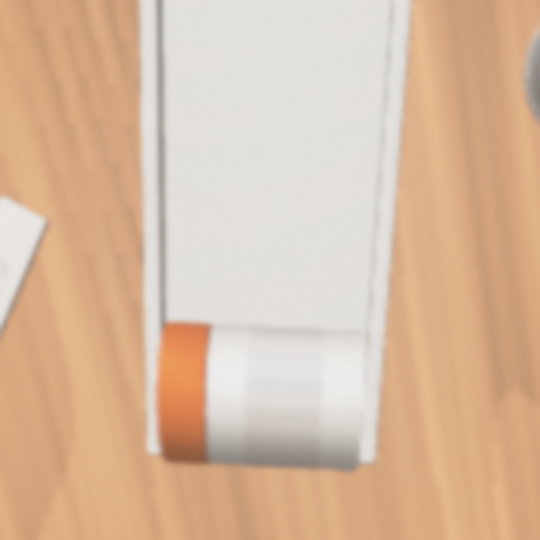

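View pics/w2c.png

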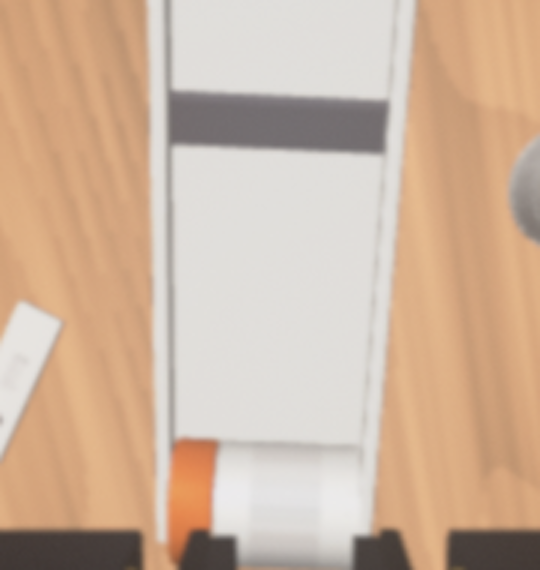

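```bash
python3 - <<'E'
import pickle
from h import *
d=pickle.load(open("cams0.pkl","rb"));T=d["top"];S=d["scene"]
A=pickle.load(open("w1.pkl","rb"));B=pickle.load(open("w2.pkl","rb"))
a=lambda x,y:(A,x/3+219.67,y/3-.33)
b=lambda x,y:(B,x/3+219.67,y/3+49.67)
t=lambda x,y:(T,x/3.6+220-.36,y/3.6+140-.36)
s=lambda x,y:(S,x/3.4+270-.36,y/3.4+100-.36)
L=plane(*a(148,452),.031);Rr=plane(*a(375,461),.031);print("lip corners",L,Rr,np.linalg.norm(L-Rr),"mid",(L+Rr)/2)
r1=plane(*b(170,144),.0409);r2=plane(*b(384,153),.0409);print("ridge x150",r1,r2,np.linalg.norm(r1-r2),(r1+r2)/2)
c1=plane(*b(170,91),.048);c2=plane(*b(388,100),.048);print("ridge far",c1,c2,np.linalg.norm(c1-c2),(c1+c2)/2)
print("tri ridge ctr",tri([b(278,122),t(178,196.5)]),tri([b(278,122),t(178,196.5),s(326,417.5)]))
print("tri lip far corner",tri([a(375,461),t(386,199)]),tri([a(375,461),t(386,199),s(170,310)]), "near",tri([a(148,452),t(360,301)]))
u=(r1+r2)/2-(L+Rr)/2;print("axis yaw",np.degrees(np.arctan2(u[1],u[0])),np.hypot(u[0],u[1]),"expect",.156*.99)
# yaw from across
for p,q in((L,Rr),(r1,r2),(c1,c2)):
    v=p-q;print("cross yaw",np.degrees(np.arctan2(v[1],v[0]))-90)
# tool axes from cam
for C in(A,B):
    Rt=np.array([[0,-.252,.968],[0,-.968,-.252],[1,0,0]])
    q=np.array(C["R"]).T@Rt.T;print("tool y yaw",np.degrees(np.arctan2(q[1,1],q[0,1])),q[:,0].round(4),C["obs"]["tool_pos"])
E
```

```text
lip corners [ 0.4806368  -0.05897232  0.031     ] [ 0.56572111 -0.07925626  0.031     ] 0.08746872495435211 mid [ 0.52317895 -0.06911429  0.031     ]
ridge x150 [0.5224667  0.09055814 0.0409    ] [0.59709059 0.07253223 0.0409    ] 0.0767701655787257 [0.55977864 0.08154519 0.0409    ]
ridge far [0.52728683 0.10687268 0.048     ] [0.60071801 0.08923075 0.048     ] 0.07552069697300665 [0.56400242 0.09805172 0.048     ]
tri ridge ctr (array([0.56183759, 0.08979331, 0.04798538]), np.float64(0.0001616851965983406)) (array([0.56157633, 0.09062433, 0.04439832]), np.float64(0.0012244096695644008))
tri lip far corner (array([ 0.56613574, -0.0801313 ,  0.02357868]), np.float64(7.132206575315861e-05)) (array([ 0.56605392, -0.07998507,  0.01989218]), np.float64(0.0011168503934702097)) near (array([ 0.48068471, -0.05968183,  0.03038847]), np.float64(0.0006888183573712408))
axis yaw 76.34564443881574 0.15504133269900552 expect 0.15444
cross yaw 76.59108338578628
cross yaw 76.41995461767786
cross yaw 76.4906581992972
tool y yaw 78.84216619423606 [-9.0000e-04 -9.0000e-04 -1.0003e+00] [ 0.52925067 -0.10421331  0.22236867]
tool y yaw 78.71458224330756 [-0.0014 -0.0023 -1.0003] [ 0.548212   -0.00877053  0.22249787]
```

Emit:
drive_tool([
  [[0,0,0],[0.0196,0,0]],
  [[0,-0.85,-0.085],[0,0,0]],
  [[0,-0.85,-0.085],[0,0,0]],
  [[0,-0.85,-0.085],[0,0,0]],
  [[0,0,0],[0,0,0]],
  [[0,0,0],[0,0,0]],
  [[0,0,0],[0,0,0]],
])

```text
time_s: 4.15
tool_pos: [0.5145, -0.1039, 0.2226]
tool_rot: [78.5, 90.0, 64.9]
force: [0.3, 0.6, -0.3]
grip_width: 0.0218
```

```bash
cat > st.py <<'E'
from cell import env
from h import *
o=env.get_obs();q=Ro.from_euler('xyz',o["tool_rot"],degrees=True).as_matrix()
yaw=np.radians(76.4);u=np.array([np.cos(yaw),np.sin(yaw)]);v=np.array([u[1],-u[0]])
p=o["tool_pos"];d=p[:2]-[.5249,-.0622]
print("t",o["time_s"],"p",p.round(4),"along %.4f lat(+z) %.4f floorgap %.4f"%(d@u,d@v,p[2]-.02-(d@u)*np.tan(np.radians(8))),"yaw %.2f"%np.degrees(np.arctan2(q[1,1],q[0,1])),"x",q[:,0].round(3),"F",o["force"].round(2),"w",o["grip_width"])
E
python3 st.py; python3 - <<'E'
import pickle
from h import *
d=pickle.load(open("cams0.pkl","rb"));T=d["top"]
print([plane(T,220+x/3.6,140+y/3.6,.025).round(3) for x,y in((490,228),(549,240),(472,311),(528,324))])
E
```

```text
t 4.15 p [ 0.5145 -0.1039  0.2226] along -0.0430 lat(+z) -0.0004 floorgap 0.2086 yaw 76.39 x [ 0.     0.001 -1.   ] F [ 0.33  0.63 -0.34] w 0.021801137997585804
[array([ 0.543, -0.168,  0.025]), array([ 0.534, -0.217,  0.025]), array([ 0.474, -0.154,  0.025]), array([ 0.464, -0.201,  0.025])]
```

Emit:
drive_tool([
  [[0.9,0,0],[0,0,0]],
  [[0.9,0,0],[0,0,0]],
  [[0.9,0,0],[0,0,0]],
  [[0.9,0,0],[0,0,0]],
  [[0.6,0,0],[0,0,0]],
  [[0.4,0,0],[0,0,0]],
  [[0,0,0],[0,0,0]],
  [[0,0,0],[0,0,0]],
])

```text
time_s: 4.95
tool_pos: [0.5147, -0.1037, 0.0387]
tool_rot: [-149.0, 90.0, -162.6]
force: [-0.1, -0.9, 0.6]
grip_width: 0.0218
```

```bash
python3 st.py; python3 - <<'E'
from cell import env
import cv2
for n in("wrist","scene"):
    c=env.read_camera(n)["frame"][:,:,::-1]
    if n=="scene": c=cv2.resize(c[100:280,270:430],None,fx=3,fy=3)
    cv2.imwrite(f"pics/d_{n}.png",c)
E
```

```text
t 4.95 p [ 0.5147 -0.1037  0.0387] along -0.0427 lat(+z) -0.0002 floorgap 0.0247 yaw 76.45 x [-0. -0. -1.] F [-0.07 -0.91  0.58] w 0.021806328944063844
```

View pics/d_wrist.png

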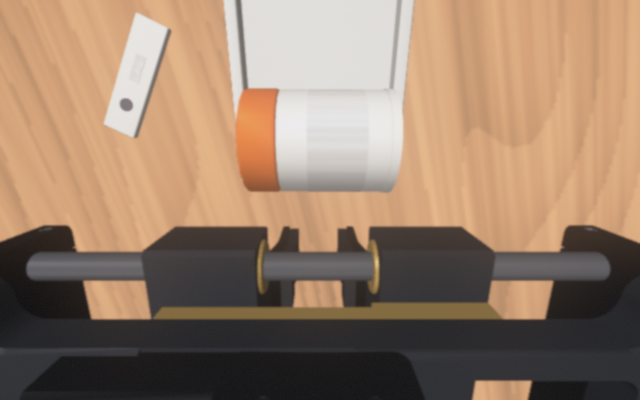

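View pics/d_scene.png

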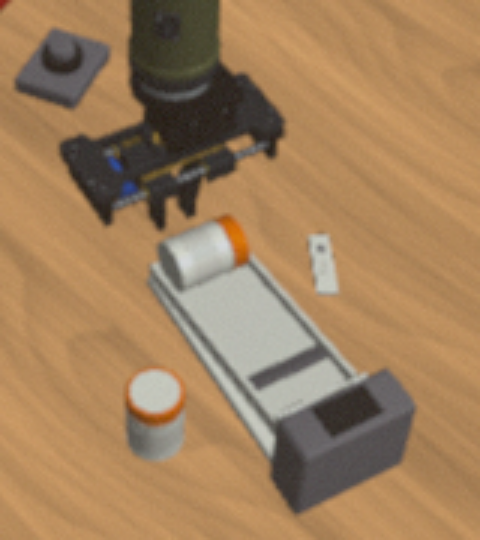

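Emit:
drive_tool([
  [[0.05,0.1,0],[0,0,0]],
  [[0,0.1,0],[0,0,0]],
  [[0,0.1,0],[0,0,0]],
  [[0,0.1,0],[0,0,0]],
  [[0,0.05,0],[0,0,0]],
  [[0,0.05,0],[0,0,0]],
  [[0,0.05,0],[0,0,0]],
  [[0,0.05,0],[0,0,0]],
  [[0,0.05,0],[0,0,0]],
  [[0,0.05,0],[0,0,0]],
])

```text
time_s: 6.05
tool_pos: [0.5209, -0.0773, 0.0366]
tool_rot: [-38.3, 90.0, -51.9]
force: [0.1, -1.1, 0.4]
grip_width: 0.0219
```

Emit:
drive_tool([
  [[0,0.06,0],[0,0,0]],
  [[0,0.06,0],[0,0,0]],
  [[0,0.06,0],[0,0,0]],
  [[0,0.06,0],[0,0,0]],
  [[0,0.06,0],[0,0,0]],
  [[0,0.06,0],[0,0,0]],
  [[0,0.06,0],[0,0,0]],
  [[0,0.06,0],[0,0,0]],
])

```text
time_s: 6.85
tool_pos: [0.5255, -0.0584, 0.0366]
tool_rot: [43.2, 90.0, 29.5]
force: [-0.2, -0.4, 0.3]
grip_width: 0.0219
```

```bash
python3 st.py; python3 - <<'E'
from cell import env
import cv2
c=env.read_camera("wrist")["frame"][:,:,::-1]
cv2.imwrite(f"pics/e_wrist.png",c)
E
```

```text
t 6.85 p [ 0.5255 -0.0584  0.0366] along 0.0039 lat(+z) -0.0003 floorgap 0.0160 yaw 76.36 x [ 0.  0. -1.] F [-0.17 -0.41  0.33] w 0.02194349407716648
```

View pics/e_wrist.png

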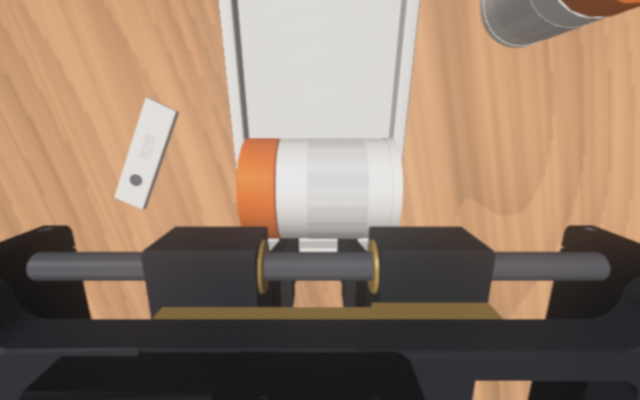

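The jar is off the lip, straight, at pixel (320,188), with the fingers behind it. I continue up the slope.

Emit:
drive_tool([
  [[-0.017,0.12,0],[0,0,0]],
  [[-0.017,0.12,0],[0,0,0]],
  [[-0.017,0.12,0],[0,0,0]],
  [[-0.017,0.12,0],[0,0,0]],
  [[-0.017,0.12,0],[0,0,0]],
  [[-0.017,0.12,0],[0,0,0]],
  [[-0.017,0.12,0],[0,0,0]],
  [[-0.017,0.12,0],[0,0,0]],
  [[-0.017,0.12,0],[0,0,0]],
  [[-0.017,0.12,0],[0,0,0]],
])

```text
time_s: 7.9
tool_pos: [0.5368, -0.0115, 0.0434]
tool_rot: [86.0, 90.0, 72.4]
force: [-0.2, -0.1, 0.3]
grip_width: 0.0219
```

Emit:
drive_tool([
  [[-0.017,0.12,0],[0,0,0]],
  [[-0.017,0.12,0],[0,0,0]],
  [[-0.017,0.12,0],[0,0,0]],
  [[-0.017,0.12,0],[0,0,0]],
  [[-0.017,0.12,0],[0,0,0]],
  [[-0.017,0.12,0],[0,0,0]],
  [[-0.017,0.12,0],[0,0,0]],
])

```text
time_s: 8.6
tool_pos: [0.5447, 0.0211, 0.0482]
tool_rot: [41.7, 90.0, 28.1]
force: [-0.5, -0.4, 0.7]
grip_width: 0.0219
```

```bash
python3 st.py; python3 - <<'E'
from cell import env
import cv2
c=env.read_camera("wrist")["frame"][:,:,::-1]
cv2.imwrite(f"pics/f_wrist.png",c)
E
```

```text
t 8.6 p [0.5447 0.0211 0.0482] along 0.0856 lat(+z) -0.0003 floorgap 0.0161 yaw 76.37 x [ 0.  0. -1.] F [-0.5  -0.36  0.69] w 0.021915285412512062
```

View pics/f_wrist.png

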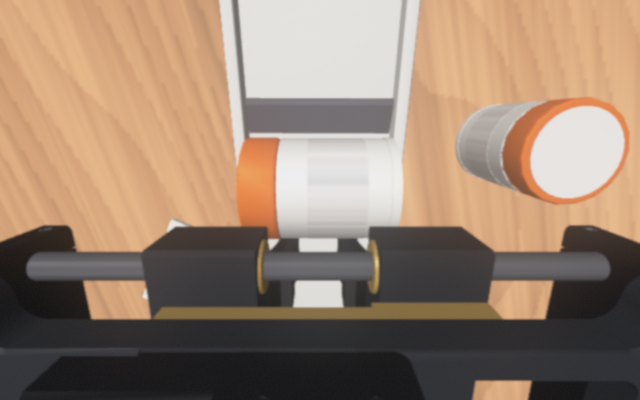

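The jar is just below the ridge band (band at rows 98–133, jar at (320,188)) and still straight. From here I push slower.

Emit:
drive_tool([
  [[-0.01,0.07,0],[0,0,0]],
  [[-0.01,0.07,0],[0,0,0]],
  [[-0.01,0.07,0],[0,0,0]],
  [[-0.01,0.07,0],[0,0,0]],
  [[-0.01,0.07,0],[0,0,0]],
  [[-0.01,0.07,0],[0,0,0]],
  [[-0.01,0.07,0],[0,0,0]],
  [[-0.01,0.07,0],[0,0,0]],
  [[-0.01,0.07,0],[0,0,0]],
  [[-0.01,0.07,0],[0,0,0]],
])

```text
time_s: 9.65
tool_pos: [0.5512, 0.0479, 0.0522]
tool_rot: [-92.9, 90.0, -106.5]
force: [-0.3, -1.7, 0.3]
grip_width: 0.0218
```

```bash
python3 st.py; python3 - <<'E'
from cell import env
import cv2
c=env.read_camera("wrist")["frame"][:,:,::-1]
cv2.imwrite(f"pics/g_wrist.png",c)
E
```

```text
t 9.65 p [0.5512 0.0479 0.0522] along 0.1132 lat(+z) -0.0003 floorgap 0.0162 yaw 76.35 x [-0. -0. -1.] F [-0.27 -1.7   0.28] w 0.021768309191659306
```

View pics/g_wrist.png

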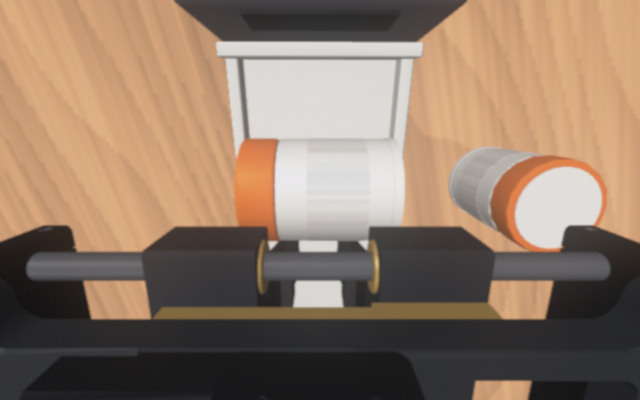

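Emit:
drive_tool([
  [[-0.007,0.05,0],[0,0,0]],
  [[-0.007,0.05,0],[0,0,0]],
  [[-0.007,0.05,0],[0,0,0]],
  [[-0.007,0.05,0],[0,0,0]],
  [[-0.007,0.05,0],[0,0,0]],
  [[-0.007,0.05,0],[0,0,0]],
])

```text
time_s: 10.3
tool_pos: [0.5541, 0.0601, 0.0538]
tool_rot: [86.7, 90.0, 73.1]
force: [0.1, -0.2, 1.0]
grip_width: 0.0215
```

```bash
python3 st.py; python3 - <<'E'
from cell import env
import cv2
c=env.read_camera("wrist")["frame"][:,:,::-1]
cv2.imwrite(f"pics/h_wrist.png",c)
E
```

```text
t 10.3 p [0.5541 0.0601 0.0538] along 0.1257 lat(+z) -0.0004 floorgap 0.0162 yaw 76.38 x [ 0.  0. -1.] F [ 0.11 -0.16  0.97] w 0.021547825003080903
```

View pics/h_wrist.png

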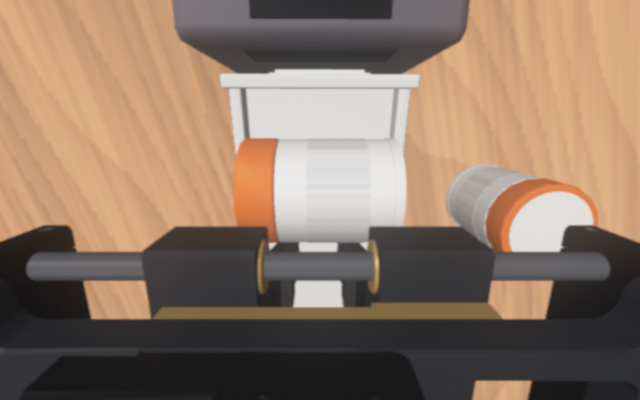

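Not over yet; jar still against the fingers at (320,190). I continue in small steps.

Emit:
drive_tool([
  [[-0.007,0.05,0],[0,0,0]],
  [[-0.007,0.05,0],[0,0,0]],
  [[-0.007,0.05,0],[0,0,0]],
])

```text
time_s: 10.65
tool_pos: [0.5555, 0.0658, 0.0547]
tool_rot: [86.5, 90.0, 72.9]
force: [-0.1, -0.6, 1.2]
grip_width: 0.022
```

```bash
python3 st.py; python3 - <<'E'
from cell import env
import cv2
c=env.read_camera("wrist")["frame"][:,:,::-1]
cv2.imwrite(f"pics/i_wrist.png",c)
E
```

```text
t 10.65 p [0.5555 0.0658 0.0547] along 0.1316 lat(+z) -0.0003 floorgap 0.0162 yaw 76.37 x [ 0.  0. -1.] F [-0.1  -0.65  1.22] w 0.02197784943159825
```

View pics/i_wrist.png

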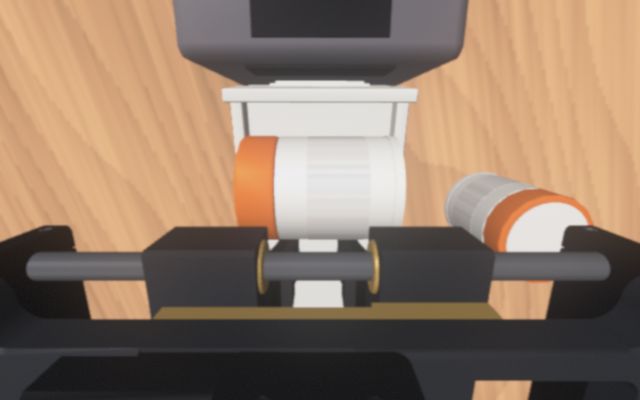

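Emit:
drive_tool([
  [[-0.003,0.02,0],[0,0,0]],
  [[0,0,0],[0,0,0]],
  [[0,0,0],[0,0,0]],
  [[0,0,0],[0,0,0]],
])

```text
time_s: 11.1
tool_pos: [0.5557, 0.0661, 0.0548]
tool_rot: [58.3, 90.0, 44.7]
force: [0.1, 1.0, -0.4]
grip_width: 0.0218
```

```bash
python3 st.py; python3 - <<'E'
from cell import env
import cv2
c=env.read_camera("wrist")["frame"][:,:,::-1]
cv2.imwrite(f"pics/j_wrist.png",c)
E
```

```text
t 11.1 p [0.5557 0.0661 0.0548] along 0.1319 lat(+z) -0.0003 floorgap 0.0162 yaw 76.35 x [ 0.  0. -1.] F [ 0.08  0.95 -0.4 ] w 0.021770737006109025
```

View pics/j_wrist.png

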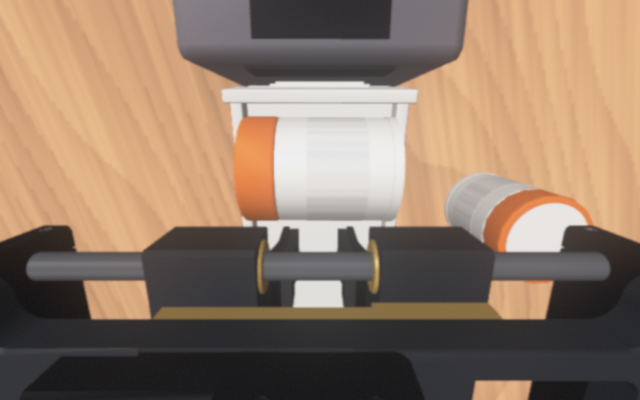

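The jar has rolled away from the fingers, from row 188 to row 168, so it dropped behind the ridge. I back off, rise and check.

Emit:
drive_tool([
  [[-0.02,-0.2,0],[0,0,0]],
  [[-0.1,-0.5,0],[0,0,0]],
  [[-0.5,-0.5,0],[0,0,0]],
  [[-0.9,0,0],[0,0,0]],
  [[-0.9,0,0],[0,0,0]],
  [[-0.9,0,0],[0,0,0]],
  [[-0.9,0,0],[0,0,0]],
  [[0,0,0],[0,0,0]],
  [[0,0,0],[0,0,0]],
])

```text
time_s: 12.05
tool_pos: [0.5444, 0.0178, 0.2244]
tool_rot: [29.8, 89.9, 16.0]
force: [-0.1, 0.3, -0.6]
grip_width: 0.0218
```

```bash
python3 st.py; python3 - <<'E'
from cell import env
import cv2,pickle
c=env.read_camera("wrist");pickle.dump(c,open("w3.pkl","wb"))
cv2.imwrite(f"pics/k_wrist.png",c["frame"][:,:,::-1])
c=env.read_camera("scene");pickle.dump(c,open("s3.pkl","wb"))
cv2.imwrite(f"pics/k_scene.png",cv2.resize(c["frame"][100:280,270:430,::-1],None,fx=3,fy=3))
E
```

```text
t 12.05 p [0.5444 0.0178 0.2244] along 0.0823 lat(+z) 0.0001 floorgap 0.1929 yaw 76.26 x [ 0.002  0.001 -1.   ] F [-0.06  0.32 -0.64] w 0.021805286650971343
```

View pics/k_wrist.png

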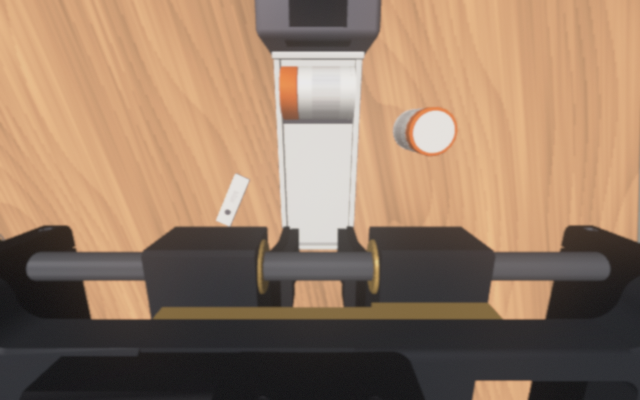

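View pics/k_scene.png

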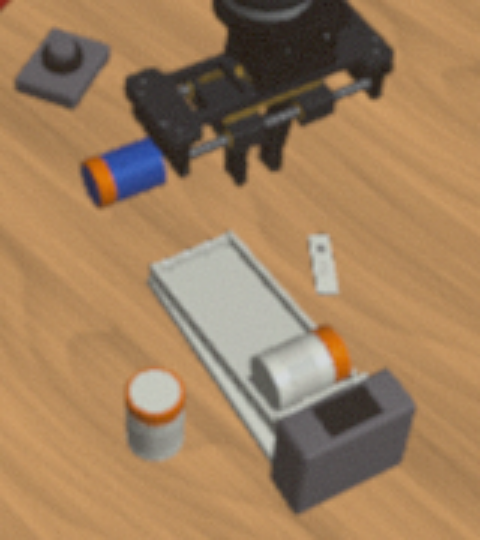

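Emit:
drive_tool([
  [[0,-0.95,-0.028],[0,0,0]],
  [[0,-0.95,-0.028],[0,0,0]],
  [[0,-0.95,-0.028],[0,0,0]],
  [[0,-0.95,-0.028],[0,0,0]],
  [[0,-0.95,-0.028],[0,0,0]],
  [[0,-0.95,-0.028],[0,0,0]],
  [[0,-0.95,-0.028],[0,0,0]],
  [[0,-0.95,-0.028],[0,0,0]],
  [[0,-0.95,-0.028],[0,0,0]],
  [[0,-0.95,-0.028],[0,0,0]],
], hand=-1, squeeze=5)

```text
time_s: 13.15
tool_pos: [0.4422, -0.3482, 0.222]
tool_rot: [166.1, 89.9, 152.5]
force: [0.2, -0.2, -0.5]
grip_width: 0.0006
```

Emit:
drive_tool([
  [[0,0,0],[0,0,0]],
  [[0,0,0],[0,0,0]],
  [[0,0,0],[0,0,0]],
])

```text
time_s: 13.45
tool_pos: [0.4439, -0.3457, 0.2224]
tool_rot: [149.2, 89.9, 135.6]
force: [-0.5, 1.2, -0.5]
grip_width: 0.0005
```

```bash
python3 st.py; python3 - <<'E'
from cell import env
import cv2,pickle
from h import *
w=pickle.load(open("w3.pkl","rb"));s=pickle.load(open("s3.pkl","rb"))
X,e=tri([(w,318,93),(s,370,222.5)]);P=plane(w,318,93,.0702)
yaw=np.radians(76.4);u=np.array([np.cos(yaw),np.sin(yaw)]);v=np.array([-u[1],u[0]])
for q in(X,P):
    a=(q[:2]-[.5249,-.0622])@u;h=q[2]-.02;t=np.radians(8)
    print(q.round(4),e,"bed x %.4f y %.4f z %.4f"%(a*np.cos(t)+h*np.sin(t),(q[:2]-[.5249,-.0622])@v,-a*np.sin(t)+h*np.cos(t)))
for n in("wrist","top","scene"):
    c=env.read_camera(n);pickle.dump(c,open(f"b_{n}.pkl","wb"))
    cv2.imwrite(f"pics/b_{n}.png",c["frame"][:,:,::-1])
E
```

```text
t 13.45 p [ 0.4439 -0.3457  0.2224] along -0.2946 lat(+z) -0.0120 floorgap 0.2438 yaw 76.44 x [-0.002  0.002 -1.   ] F [-0.46  1.22 -0.48] w 0.0004944605125373238
[0.567  0.1101 0.0702] 0.0004138905616439468 bed x 0.1826 y -0.0004 z 0.0251
[0.5673 0.1098 0.0702] 0.0004138905616439468 bed x 0.1824 y -0.0007 z 0.0251
```

View pics/b_wrist.png

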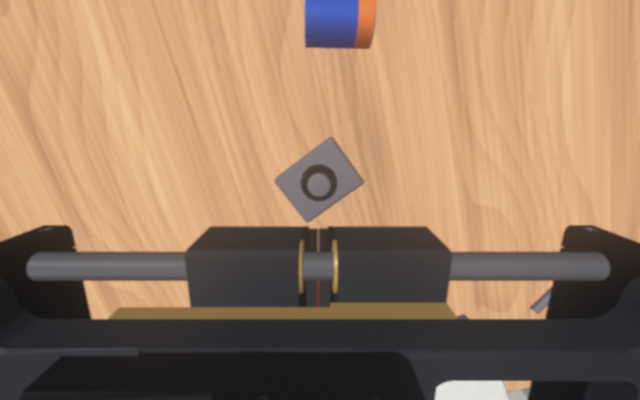

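View pics/b_top.png

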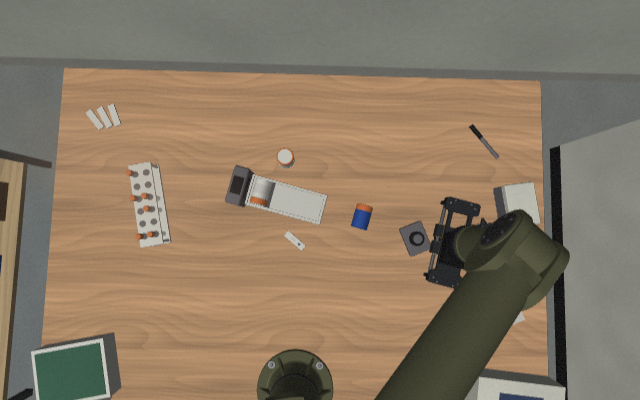

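The jar measures bed x ≈ 0.1825, z 0.025, which is in the seat. The grey button is at wrist pixel (319,183). Next I refine the button position with the wrist view.

```bash
python3 - <<'E'
import pickle,cv2
from h import *
w=pickle.load(open("b_wrist.pkl","rb"));T=pickle.load(open("b_top.pkl","rb"))
f=w["frame"];c=f[130:230,260:380,::-1]
cv2.imwrite("pics/b_c.png",cv2.resize(c,None,fx=5,fy=5,interpolation=cv2.INTER_CUBIC))
print(plane(w,319,183.5,.038),tri([(w,319,183.5),(T,417.5,238.4)]))
E
python3 st.py
```

```text
[ 0.44432872 -0.34814788  0.038     ] (array([ 0.44404827, -0.34741718,  0.04231181]), np.float64(0.0004971364418168278))
t 13.6 p [ 0.4445 -0.3456  0.2231] along -0.2944 lat(+z) -0.0115 floorgap 0.2445 yaw 76.51 x [-0.     0.001 -1.   ] F [-0.27  0.27  0.55] w 0.0005961819783258545
```

View pics/b_c.png

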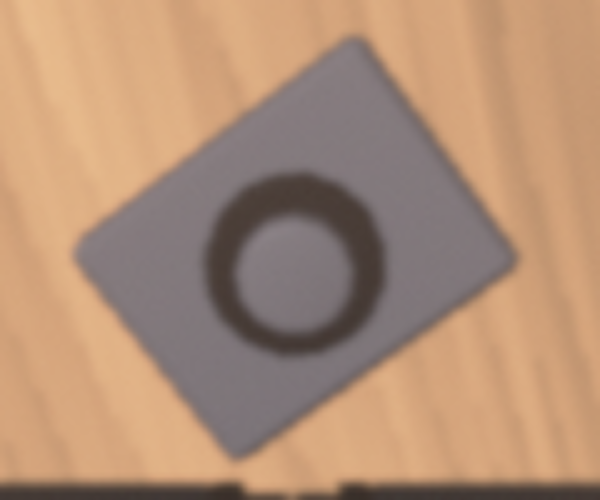

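Emit:
drive_tool([
  [[0.9,-0.075,0],[0,0,0]],
  [[0.9,0,0],[0,0,0]],
  [[0.9,0,0],[0,0,0]],
  [[0.9,0,0],[0,0,0]],
  [[0.5,0,0],[0,0,0]],
  [[0.3,0,0],[0,0,0]],
  [[0,0,0],[0,0,0]],
  [[0,0,0],[0,0,0]],
])

```text
time_s: 14.4
tool_pos: [0.4439, -0.3502, 0.0484]
tool_rot: [-13.9, 89.9, -27.5]
force: [0.1, -0.8, 1.0]
grip_width: 0.0005
```

```bash
python3 st.py; python3 - <<'E'
from cell import env
import cv2
c=env.read_camera("scene")
cv2.imwrite("pics/m.png",cv2.resize(c["frame"][80:160,250:350,::-1],None,fx=6,fy=6,interpolation=cv2.INTER_CUBIC))
E
```

```text
t 14.4 p [ 0.4439 -0.3502  0.0484] along -0.2990 lat(+z) -0.0110 floorgap 0.0705 yaw 76.40 x [ 0.001 -0.001 -1.   ] F [ 0.09 -0.84  1.02] w 0.00047810977642781364
```

View pics/m.png

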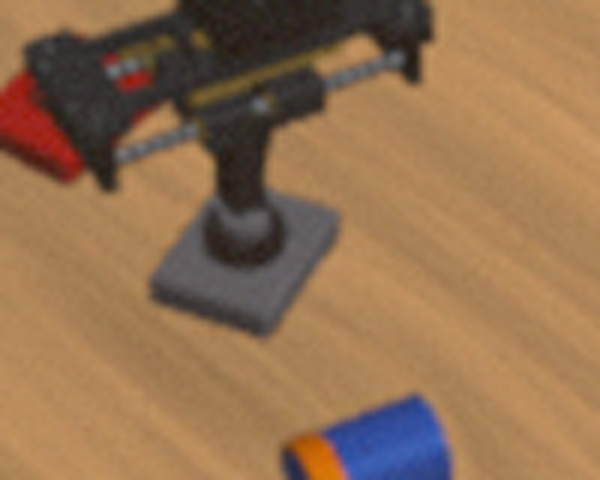

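The scene crop shows the shut fingertips right above the grey button (244,215). I press down gently.

Emit:
drive_tool([
  [[0.05,0,0],[0,0,0]],
  [[0.05,0,0],[0,0,0]],
  [[0.05,0,0],[0,0,0]],
  [[0.05,0,0],[0,0,0]],
  [[0.05,0,0],[0,0,0]],
  [[0.05,0,0],[0,0,0]],
  [[0.05,0,0],[0,0,0]],
  [[0,0,0],[0,0,0]],
])

```text
time_s: 15.25
tool_pos: [0.4437, -0.3503, 0.0361]
tool_rot: [67.1, 89.9, 53.5]
force: [-6.5, 4.7, 22.2]
grip_width: 0.0007
```

Emit:
drive_tool([
  [[0.03,0,0],[0,0,0]],
  [[0.03,0,0],[0,0,0]],
  [[0,0,0],[0,0,0]],
])

```text
time_s: 15.55
tool_pos: [0.4438, -0.3503, 0.0358]
tool_rot: [73.6, 89.8, 59.9]
force: [-10.3, 8.7, 38.5]
grip_width: 0.0004
```

The force rose stiffly to 38 N, so something has bottomed. I look before backing off.

```bash
python3 st.py; python3 - <<'E'
from cell import env
import cv2
c=env.read_camera("scene")
cv2.imwrite("pics/n.png",cv2.resize(c["frame"][80:160,250:350,::-1],None,fx=6,fy=6,interpolation=cv2.INTER_CUBIC))
E
```

```text
t 15.55 p [ 0.4438 -0.3503  0.0358] along -0.2991 lat(+z) -0.0111 floorgap 0.0579 yaw 76.35 x [ 0.002  0.003 -1.   ] F [-10.27   8.68  38.46] w 0.000424674335938504
```

View pics/n.png

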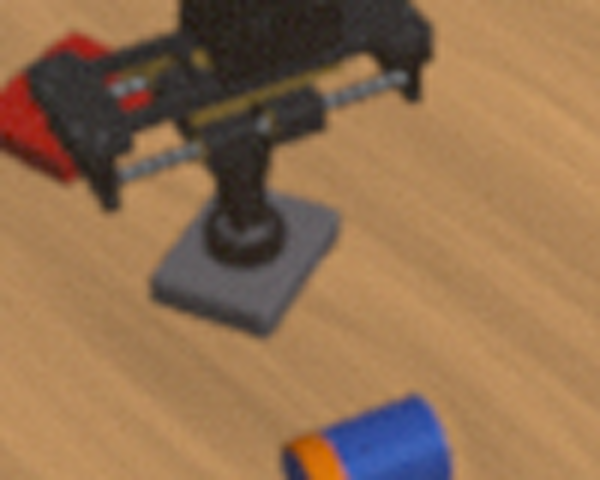

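The button has sunk nearly to the collar, so it looks fully down. I release slowly and read force against height to confirm the 6 mm travel.

Emit:
drive_tool([
  [[-0.06,0,0],[0,0,0]],
  [[0,0,0],[0,0,0]],
  [[0,0,0],[0,0,0]],
])

```text
time_s: 15.9
tool_pos: [0.4437, -0.3503, 0.0361]
tool_rot: [57.5, 89.9, 43.9]
force: [-3.9, 4.6, 22.0]
grip_width: 0.0004
```

Emit:
drive_tool([
  [[-0.05,0,0],[0,0,0]],
  [[0,0,0],[0,0,0]],
  [[0,0,0],[0,0,0]],
])

```text
time_s: 16.2
tool_pos: [0.4436, -0.3502, 0.0364]
tool_rot: [20.8, 89.9, 7.2]
force: [-1.8, 1.0, 8.0]
grip_width: 0.0009
```

Emit:
drive_tool([
  [[-0.05,0,0],[0,0,0]],
  [[0,0,0],[0,0,0]],
  [[0,0,0],[0,0,0]],
])

```text
time_s: 16.5
tool_pos: [0.4436, -0.3502, 0.0377]
tool_rot: [-7.3, 89.9, -21.0]
force: [1.1, 0.5, 3.3]
grip_width: 0.0005
```

Emit:
drive_tool([
  [[-0.05,0,0],[0,0,0]],
  [[0,0,0],[0,0,0]],
  [[0,0,0],[0,0,0]],
])

```text
time_s: 16.8
tool_pos: [0.4436, -0.3502, 0.0396]
tool_rot: [-15.9, 89.9, -29.5]
force: [2.6, -0.1, 3.7]
grip_width: 0.0001
```

Emit:
drive_tool([
  [[-0.05,0,0],[0,0,0]],
  [[0,0,0],[0,0,0]],
  [[0,0,0],[0,0,0]],
])

```text
time_s: 17.1
tool_pos: [0.443, -0.35, 0.0414]
tool_rot: [171.1, 90.0, 157.5]
force: [1.3, -0.2, 2.2]
grip_width: 0.0004
```

Emit:
drive_tool([
  [[-0.05,0,0],[0,0,0]],
  [[0,0,0],[0,0,0]],
  [[0,0,0],[0,0,0]],
])

```text
time_s: 17.4
tool_pos: [0.4424, -0.3497, 0.0431]
tool_rot: [161.3, 89.9, 147.7]
force: [-0.3, -0.5, 0.3]
grip_width: 0.0004
```

The release curve fits: hard stop below 36.4 mm, 2–4 N of spring up to about 42 mm, then free. I rise clear and check everything.

Emit:
drive_tool([
  [[-0.5,0,0],[0,0,0]],
  [[-0.9,0,0],[0,0,0]],
  [[-0.9,0,0],[0,0,0]],
  [[-0.9,0,0],[0,0,0]],
  [[-0.9,0,0],[0,0,0]],
  [[0,0,0],[0,0,0]],
  [[0,0,0],[0,0,0]],
  [[0,0,0],[0,0,0]],
])

```text
time_s: 18.2
tool_pos: [0.4424, -0.3493, 0.2061]
tool_rot: [160.1, 89.9, 146.5]
force: [-0.1, -0.7, -0.6]
grip_width: 0.0006
```

```bash
python3 st.py; python3 - <<'E'
from cell import env
import cv2,numpy as np
c=env.read_camera("scene");a=cv2.resize(c["frame"][90:280,260:430,::-1],None,fx=3,fy=3,interpolation=cv2.INTER_CUBIC)
cv2.imwrite("pics/z.png",a)
t=env.read_camera("top");cv2.imwrite("pics/zt.png",cv2.resize(t["frame"][120:280,110:450,::-1],None,fx=2.3,fy=2.3))
w=env.read_camera("wrist");cv2.imwrite("pics/zw.png",w["frame"][:,:,::-1])
E
```

```text
t 18.2 p [ 0.4424 -0.3493  0.2061] along -0.2984 lat(+z) -0.0127 floorgap 0.2280 yaw 76.37 x [-0.002  0.001 -1.   ] F [-0.08 -0.67 -0.56] w 0.000621420035243471
```

View pics/z.png

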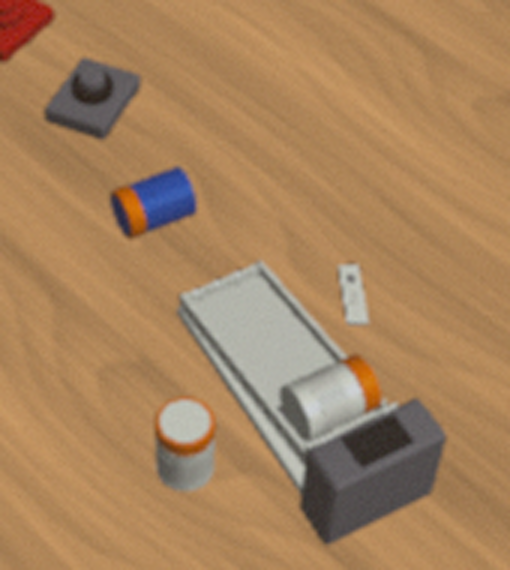

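View pics/zt.png

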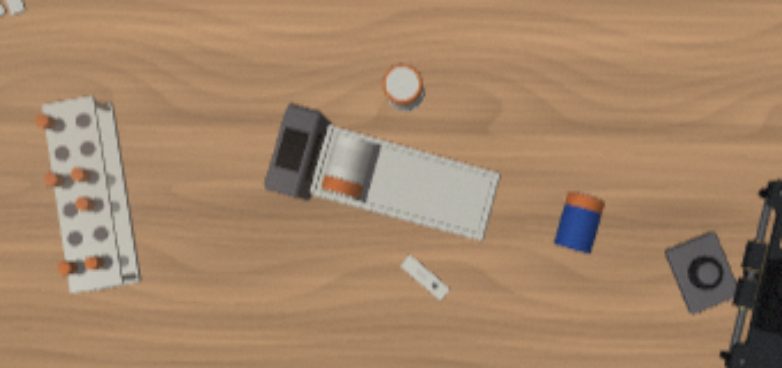

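View pics/zw.png

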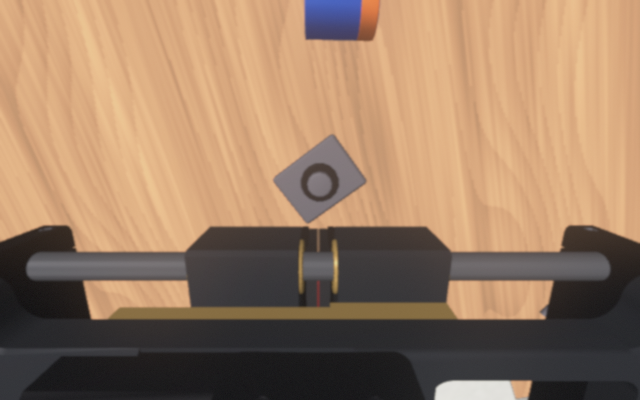

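The jar lies in the seat (scene crop (325,397)) and the button is out again (92,82). The spare jar, cassette and rack look unmoved and the arm is clear, so I hand in.

```bash
python3 -c "
from cell import env
print(env.sign_off())"
```

```text
the job is handed in; nothing more can be done
None
```

I pushed the jar up the gutter with both fingertips, held about 22 mm apart, until it dropped in behind the ridge. I then pressed the grey start button with the fingers shut, let it go and handed the job in at about 18.4 s. No verdict was reported.

**Jar:** after the push, two views put its centre at bed x ≈ 182.5 mm, y ≈ −0.5 mm and z ≈ 25 mm, which is in the seat. The last pictures still show it there.

**Button:** it ran down to a hard stop, then pushed back with a few newtons over about 6 mm as I let it up. The last pictures show it out again.

**Other things:** in the last pictures the spare jar, cassette, rack, blue jar and red pad look unmoved. The arm was clear, with the TCP at 206 mm.

**What disagreed:**
- **Button height:** it sat about 4 mm higher by the arm's reading (about 42 mm) than the 38 mm in the text. Triangulation gave 39 to 42 mm.
- **Press force:** because of that, I pushed past the stop and the force on the tool reached about 38.5 N upward, or about 41 N with the sideways part. This was through the fingertips. The stated limits are 40 N for the arm or gripper body and 120 N at the wrist. If fingertip force counts towards the 40 N limit, this press is the risk.

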